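# Fetch the valve from behind the cans and put the cans back

## Robot

A 6-joint arm with a two-finger parallel gripper is mounted at the origin on the work surface. World frame = base frame: x ahead of the robot, y to its left, z up, the work surface at z = 0. Lengths are in mm, angles in rad, forces in N, time in s.
With the tool pointing down it reaches from about 350 to 725 mm from the base axis. Payload 6 kg.
Tool frame: the origin (TCP) lies midway between the tips of the shut fingers; the grasp point (between the pads) lies 19 mm behind it; z points along the fingers, y is the line along which they close (so a half turn about z gives the same grasp; the last joint's range is limited). The gripper opens to 85 mm and grips with 20 to 120 N. Pads are 22 mm wide; open, the fingers measure 114 mm over their backs; the gripper's body (76 mm by 85 mm) begins 54 mm behind the grasp point. The pads swing forward as they close: fully open they stand 13 mm farther back than shut.
Start: joints at [1.61, 0.04, 0.085, 0, -1.615, -0.334], TCP at [174.303, 574.101, 231.261] pointing down, gripper open.
Joint ranges: [-2.56, 2.56], [-1.29, 2.01], [-1.08, 1.49], [-3.29, 1.98], [-2.81, -0.18], [-2.99, 2.99]. Speed limits (rad/s): [2.57, 2.57, 3.01, 3.14, 3.14, 3.14].

## Interface

Orientations are given as a rotation vector (axis times angle).
In Python, from cell import telemetry, vision, r gives the robot as it stands. The module is installed in compiled form; this text tells all that it offers.
- The arm moves only by the shell command python3 -m pendant 'ROWS' [OPENING] [FORCE]. ROWS is JSON, a list of rows, each a list of 2 entries, a list of its own where there are three numbers: the shift along the world's x, y, z in units of 40 mm (1.0 is 40 mm), then the turn, a rotation vector about the world's x, y, z in units of 5 degrees (1.0 is 5 degrees). In form: [[[dx, dy, dz], [ax, ay, az]], ...]. A call has exactly 10 rows; each row shifts and turns the commanded pose from where the row before left it; what a row does not reach is not made up. A row lasts 1/12 s, in which the tool goes at most 41.7 mm and 7.16 degrees, less where a joint would pass 70% of its speed; a pose out of reach is approached as far as the arm can. A call is refused whole if a number of a shift passes 1 or a number of a turn 1, either way. A call with a gripper value outside its range is refused whole. OPENING is the opening, from 0 (shut) to 1 (fully open), set as the call begins (- or left out, the last holds). The fingers move at their own pace and stop on an object; FORCE is the grip in N (left out, the last holds). Time passes only in rows, so rows that do not move let the fingers close, or fill a call up. It gives the time, the measured TCP pose, the force, the opening and the grip force at its end, in the units of the state.
- telemetry.sense(): the state, without advancing time (a new reading comes with each control period).
- vision.get_image(name): name is "scene" or "top"; returns the picture (420x560x3 uint8, red, green, blue); there is no depth.
- vision.camera_model(name): a dict with "fov_y" (degrees; the focal length in pixels is half the picture's height over the tangent of half this angle, whatever the lens; pixels are square), "cx", "cy" (the principal point, pixels), "R" (3x3) and "t" (3): a world point X has camera coordinates R X + t. Camera axes: x right, y down, z forward; pixel columns grow to the right and rows downward; lengths in mm; the calibration is good to about 2 mm. A picture is of the moment at which its call begins. camera_model takes no time and is no camera call.
- r.finish_job(): hands the job in; it is judged then, once.
The state is a dict: "t": time; "joint_positions": joint angles; "qd": joint speeds; "joint_efforts": joint torques, N m; "eef_pos": TCP position; "tcp_rot": TCP orientation; "wrist_force": force on the tool from outside, world axes, zero at the start; "wrist_torque": the same for the moment, N m; "gripper_width": finger opening in mm; "finger_force": force on a finger pad.
Only numpy, scipy, OpenCV 4.12 (cv2) and the standard library are available. Lean on these libraries where they do the work, as an engineer would, in place of code of your own. Each camera call takes 0.05 s, during which the arm holds its last target. There are 200 camera calls.

## Task

The brass angle valve I need stands boxed in on the steel tray by the spray can, the tin and the oil bottle. Move all three onto the rubber mat, then stand the valve upright in the empty bay of the grey job tray, and then put the spray can, the tin and the bottle back, each upright on the very spot where it stood at first. Do not knock any of them over, and leave the pressure gauge and the two copper fittings where they lie.

Things in the scene. Friction and masses are not known exactly. Their poses are not given: they have to be found in the camera images.
- spray: Spray can: round aluminium can, white label band, small white spray button. 52 mm diameter, straight wall up to 118 mm, then a shoulder; button top at 145 mm. 0.2 to 0.4 kg. Origin: centre of its underside, z up. Spray can, tin and bottle stand in front of and on both sides of the valve, which is where differs, 55 to 67 mm from the valve axis and about 75 mm from the next one.
- tin: Round steel tin with a paper label and flat lid, 60 mm diameter, 120 mm tall, straight wall; 0.25 to 0.5 kg. Origin: centre of its underside; z up its axis. Stands on the steel tray.
- oil_bottle: Round grey plastic oil bottle with a paper label and black cap, 50 mm diameter, straight wall up to 98 mm, then a shoulder and a cap of 26 mm diameter up to 125 mm; 0.14 to 0.28 kg. Origin: centre of its underside; z up its axis. Stands on the steel tray.
- valve: Brass angle valve upright on a hexagonal foot nut (42 mm over corners, 16 mm high). Body 28 mm diameter; round knurled head to grip, 33 mm diameter, from 46 to 82 mm high. Side port with nut along its +x: axis 32 mm high, top at 47 mm, end 44 mm from the valve axis. 0.2 to 0.4 kg. Origin: centre of the foot's underside, z up. On the steel tray, port roughly towards the tray's +x.
- store_tray: Fixed steel tray with a low rim, 240 mm (its x) by 300 mm (its y), floor 4 mm thick, rim 20 mm high and 4 mm thick. Origin: centre of the underside; x points away from the robot. A loose white tape reel (48 mm, 17 mm high) also lies on it, in its near corner on the -y side.
- mat: The side area: fixed black rubber mat, 260 mm (its x) by 170 mm (its y), 4 mm thick. Origin: centre of its underside. It lies to the left or to the right of the steel tray, empty.
- job_tray: Fixed grey job tray, 240 mm (its x) by 160 mm (its y), 45 mm high, walls and floor 4 mm, on the other side of the steel tray from the mat. A 39 mm high cross wall stands at x = +10 mm. Empty bay: the one nearer the robot, x = -116 to +8 mm, y = -76 to +76 mm, floor 4 mm above the origin. The far bay holds the copper fittings. Origin: centre of the underside, x away from the robot.
- gauge: Bystander: round pressure gauge lying on its back, 52 mm diameter, 28 mm thick, with a brass stem of 22 mm. Origin: centre of its underside. In the near corner of the steel tray on the +y side. Leave it alone.
- tee: Bystander: copper tee, 64 mm long, 26 mm thick, lying in the far bay of the job tray. Origin: under the crossing. Leave it alone.
- elbow: Bystander: copper elbow with 30 mm legs, 26 mm thick, lying in the far bay of the job tray. Origin: under its corner. Leave it alone.
Mind the look-alikes: they are no part of the job. What is shaped like the tin but pink or purple is not meant.

How it is judged:
By the outcome, as a careful person would: the job done as asked, in the order asked, and still so for the second after the job is handed in, with the robot touching nothing.
It also fails if it takes over 144 s, if anything falls off the work surface, if the arm or the gripper's body presses on something with over 40 N, if the wrist force passes 120 N, or if a joint passes its speed limit or range.

## Working session

There is one attempt and no reset: what is moved stays moved. The work goes in short steps, Python scripts to look and compute and a shell command to move; the robot and the scene stay as the last step left them, time stands still between calls to the robot, and variables do not carry over. Pictures are saved under pics/ and viewed, at most 14 in all, crops included, and the job is handed in when it is done.

```bash
mkdir -p pics; ls; cat > h.py <<'E'
import numpy as np, cv2
from cell import telemetry, vision, r
def snap(n,name): 
    im=vision.get_image(n); cv2.imwrite('pics/'+name,cv2.cvtColor(im,cv2.COLOR_RGB2BGR)); return im
def cam(n):
    c=vision.camera_model(n); return c,210/np.tan(np.radians(c['fov_y'])/2),np.array(c['R']),np.array(c['t'])
def w(n,u,v,z):
    c,f,R,t=cam(n); d=R.T@np.array([(u-c['cx'])/f,(v-c['cy'])/f,1]); o=-R.T@t
    return o+d*(z-o[2])/d[2]
def p(n,X):
    c,f,R,t=cam(n); q=R@np.array(X,float)+t; return q[:2]/q[2]*f+[c['cx'],c['cy']]
E
python3 - <<'E'
from h import *
for n in('scene','top'):
    snap(n,n+'0.png'); c=vision.camera_model(n); print(n,c, -np.array(c['R']).T@np.array(c['t']))
s=telemetry.sense(); print(s)
E
```

```text
pics
scene {'fov_y': 49.510800132559964, 'cx': 282.81304710654496, 'cy': 210.0130174020322, 'R': array([[ 0.35741454,  0.93363721,  0.02400869],
       [ 0.53013441, -0.18164773, -0.82822799],
       [-0.76890335,  0.30874855, -0.55987675]]), 't': array([-193.08694254, -258.58966483, 1432.87202018])} [1307.83945004 -309.09623687  592.6962946 ]
top {'fov_y': 55.50446736085048, 'cx': 280.2652080645547, 'cy': 206.20620065690133, 'R': array([[ 0.01599287, -0.99979139, -0.01270432],
       [-0.98993351, -0.0140456 , -0.14083453],
       [ 0.14062671,  0.01482878, -0.98995163]]), 't': array([  -2.790766  ,  549.75310254, 1095.01825281])} [ 390.27483388  -11.30635897 1161.40387307]
{'t': 0.1, 'joint_positions': array([ 1.60969063e+00,  4.07721797e-02,  8.39162871e-02, -4.36396148e-04,
       -1.61551735e+00, -3.33707598e-01]), 'qd': array([ 0.00108754, -0.00182836,  0.00286434, -0.0004879 ,  0.00028582,
       -0.00032002]), 'joint_efforts': array([-5.66088856e-03, -3.69341683e+01,  3.48281586e+01,  6.95173636e+00,
       -4.47993822e-03, -5.98401808e-07]), 'eef_pos': array([174.16662781, 573.85036466, 230.36472829]), 'tcp_rot': array([ 3.10591472e+00, -4.61147172e-01, -2.14060422e-04]), 'wrist_force': array([ 0.7288168 , -0.01017325, -0.20165671]), 'wrist_torque': array([0.00463494, 0.00326572, 0.03489421]), 'finger_force': 0.0, 'gripper_width': 85.54482911118804}
```

View pics/scene0.png

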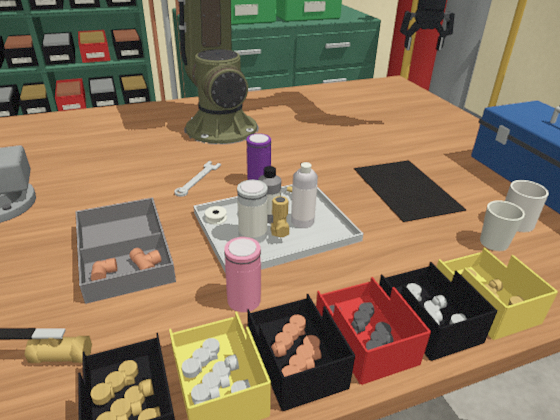

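View pics/top0.png

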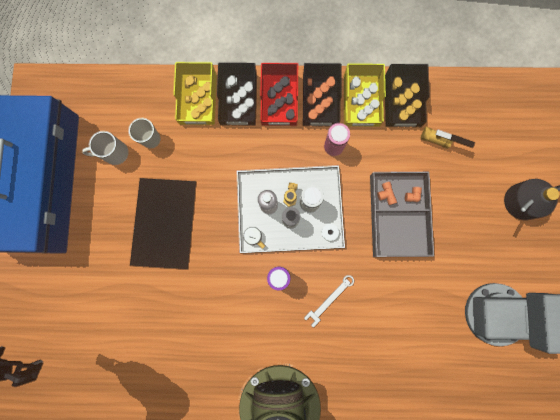

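The scene view shows the tin at (253,212), bottle behind at (270,195), spray at (304,197), valve at (281,218); mat on the right (+y), job tray on the left. The top view shows spray (268,200), valve (291,195), tin (312,197), bottle (291,215), mat (163,223), job tray (403,215).

```bash
python3 - <<'E'
from h import *
a=cv2.imread('pics/top0.png')[160:260,230:350]; cv2.imwrite('pics/topc.png',cv2.resize(a,None,fx=6,fy=6,interpolation=cv2.INTER_CUBIC))
a=cv2.imread('pics/scene0.png')[150:270,190:360]; cv2.imwrite('pics/scenec.png',cv2.resize(a,None,fx=4.5,fy=4.5,interpolation=cv2.INTER_CUBIC))
E
```

```text
(no output)
```

View pics/topc.png

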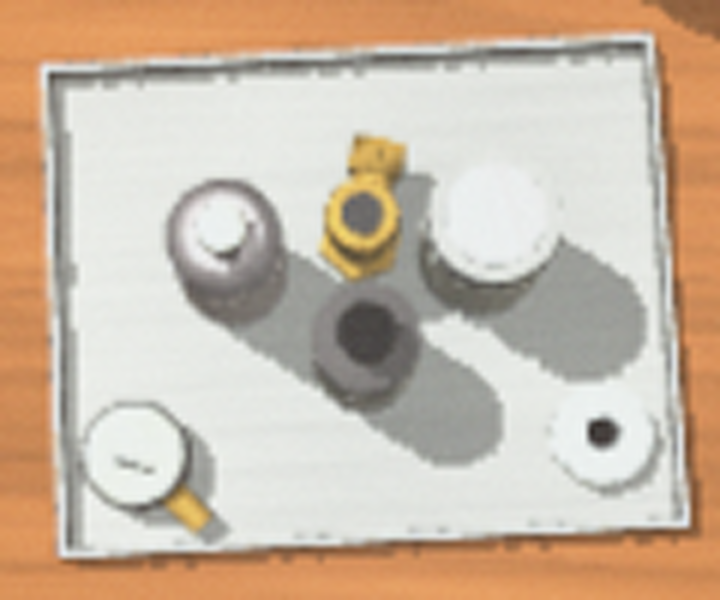

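View pics/scenec.png

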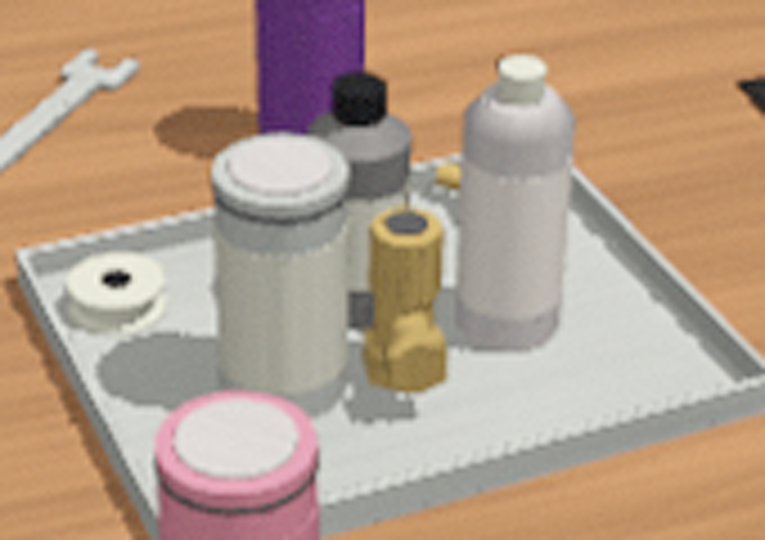

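The crops show tin lid centre top (494,221) / scene (280,178), spray button top (224,228)/(522,70), bottle cap (364,332)/(358,85), valve head (362,213)/(406,224); tray corners, gauge bottom-left, reel bottom-right.

```bash
python3 - <<'E'
from h import *
from scipy.optimize import least_squares
T=lambda u,v:(229.58+u/6,159.58+v/6)
S=lambda u,v:(189.6+u/4.5,149.6+v/4.5)
pts=dict(spray=(T(224,228),S(522,68),149),tin=(T(494,221),S(280,175),124),bottle=(T(364,332),S(358,85),129),valve=(T(362,213),S(406,224),86))
for k,(a,b,z) in pts.items():
    A=w('top',*a,z);B=w('scene',*b,z)
    s=least_squares(lambda X:np.r_[p('top',[*X,z])-a,p('scene',[*X,z])-b],A[:2])
    print(k,A[:2].round(1),B[:2].round(1),s.x.round(1))
for c in[(44,68),(652,35),(692,525),(62,558)]: print('tray',w('top',*T(*c),20)[:2].round(1))
print('circ: spray wall',w('top',*T(225,237),122)[:2],'bottle',w('top',*T(366,338),102)[:2],'gauge',w('top',*T(136,453),30)[:2])
for c in[(138,178.5),(197,180),(189,269),(131,267)]: print('mat',w('top',*c,4)[:2].round(1))
for c in[(371,173),(430,171),(434,256),(375,258)]: print('job',w('top',*c,45)[:2].round(1))
print('purple',w('top',279,278,120)[:2],'pink',w('top',340,131,120)[:2])
E
```

```text
spray [556.   38.5] [559.1  38.9] [557.1  39.1]
tin [564.9 -78.7] [573.6 -81.4] [567.8 -79.5]
bottle [514.4 -22.2] [516.4 -24.9] [514.7 -23.5]
valve [574.1 -21.1] [573.5 -21.5] [573.8 -21.4]
tray [655.  134.5]
tray [ 675.4 -161.9]
tray [ 437.7 -179.8]
tray [417.5 118.5]
circ: spray wall [556.42279578  39.35657189] bottle [514.97051224 -23.40905455] gauge [467.13924311  83.8043318 ]
mat [631.9 430.2]
mat [629.7 254.2]
mat [368.7 265.4]
mat [371.7 433.2]
job [ 648.1 -251.7]
job [ 656.2 -419.4]
job [ 415.9 -421.6]
job [ 407.9 -258.9]
purple [351.80919886   4.56388485] pink [ 745.81164323 -153.88855297]
```

```bash

python3 -m pendant '[[[0.2,-0.3,0],[0,0,-0.8]],[[0.4,-0.6,0],[0,0,-0.8]],[[0.5,-0.7,0],[0,0,-0.8]],[[0.5,-0.7,0],[0,0,-0.8]],[[0.5,-0.7,0],[0,0,-0.8]],[[0.5,-0.7,0],[0,0,-0.8]],[[0.5,-0.7,0],[0,0,-0.8]],[[0.5,-0.7,0],[0,0,-0.8]],[[0.5,-0.7,0],[0,0,-0.8]],[[0.5,-0.7,0],[0,0,-0.8]]]' 1 50
python3 -m pendant '[[[0.5,-0.7,0],[0,0,-0.8]],[[0.5,-0.7,0],[0,0,-0.8]],[[0.5,-0.7,0],[0,0,-0.8]],[[0.5,-0.7,0],[0,0,-0.8]],[[0.5,-0.7,0],[0,0,-0.8]],[[0.5,-0.7,0],[0,0,-0.8]],[[0.5,-0.7,0],[0,0,-0.8]],[[0.5,-0.7,0],[0,0,-0.8]],[[0.5,-0.7,0],[0,0,-0.8]],[[0.3,-0.4,0],[0,0,-0.8]]]'
python3 -m pendant '[[[0,0,0],[0,0,0]],[[0,0,0],[0,0,0]],[[0,0,0],[0,0,0]],[[0,0,0],[0,0,0]],[[0,0,0],[0,0,0]],[[0,0,0],[0,0,0]],[[0,0,0],[0,0,0]],[[0,0,0],[0,0,0]],[[0,0,0],[0,0,0]],[[0,0,0],[0,0,0]]]'
```

```text
t: 0.93
eef_pos: [358.8, 312.5, 231.1]
tcp_rot: [2.76, -1.5, -0.0]
wrist_force: [-0.2, 0.6, 0.2]
gripper_width: 85.3
finger_force: 0.0
t: 1.77
eef_pos: [551.2, 43.4, 230.5]
tcp_rot: [2.077, -2.355, -0.0]
wrist_force: [0.6, -0.2, 0.5]
gripper_width: 85.6
finger_force: 0.0
t: 2.6
eef_pos: [550.3, 46.2, 231.3]
tcp_rot: [-2.084, 2.351, 0.0]
wrist_force: [-0.1, 0.0, 0.6]
gripper_width: 85.5
finger_force: 0.0
```

```bash

python3 -m pendant '[[[0.16,-0.18,-0.2],[0,0,0]],[[0,0,-0.5],[0,0,0]],[[0,0,-0.6],[0,0,0]],[[0,0,-0.6],[0,0,0]],[[0,0,-0.6],[0,0,0]],[[0,0,-0.5],[0,0,0]],[[0,0,-0.4],[0,0,0]],[[0,0,-0.2],[0,0,0]],[[0,0,-0.1],[0,0,0]],[[0,0,0],[0,0,0]]]'
python3 - <<'E'
from h import *
snap('scene','s1.png'); a=cv2.imread('pics/s1.png')[100:270,190:400]; cv2.imwrite('pics/s1c.png',cv2.resize(a,None,fx=3.5,fy=3.5))
E
```

```text
t: 3.43
eef_pos: [556.5, 38.5, 82.6]
tcp_rot: [2.083, -2.35, -0.001]
wrist_force: [0.5, 0.0, -0.1]
gripper_width: 85.5
finger_force: 0.0
```

View pics/s1c.png

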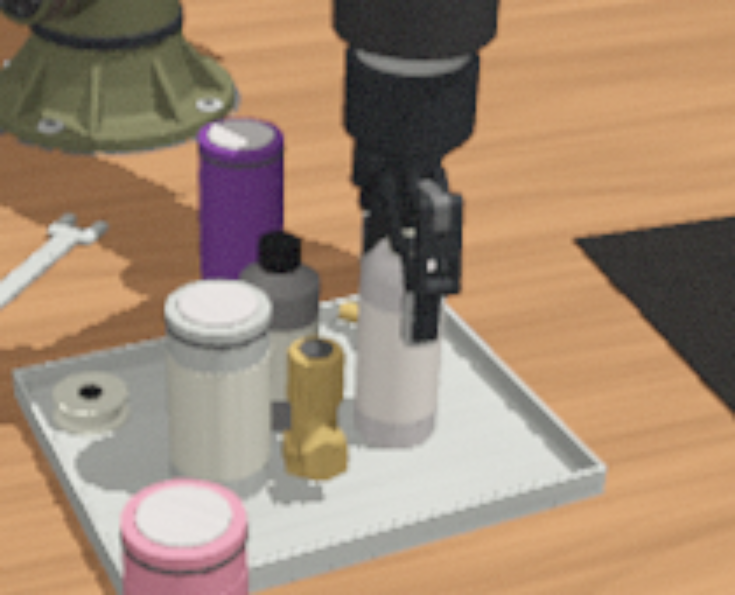

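The fingers straddle the can (crop (400,290)), with nothing touched. Close and lift.

```bash

python3 -m pendant '[[[0,0,0],[0,0,0]],[[0,0,0],[0,0,0]],[[0,0,0],[0,0,0]],[[0,0,0],[0,0,0]],[[0,0,0],[0,0,0]],[[0,0,0],[0,0,0]],[[0,0,0],[0,0,0]],[[0,0,0],[0,0,0]],[[0,0,0],[0,0,0]],[[0,0,0],[0,0,0]]]' 0.4 50
python3 -m pendant '[[[0,0,0],[0,0,0]],[[0,0,0],[0,0,0]],[[0,0,0],[0,0,0]],[[0,0,0],[0,0,0]],[[0,0,0.05],[0,0,0]],[[0,0,0.1],[0,0,0]],[[0,0,0.1],[0,0,0]],[[0,0,0.1],[0,0,0]],[[0,0,0.1],[0,0,0]],[[0,0,0.05],[0,0,0]]]' 0 50
```

```text
t: 4.32
eef_pos: [557.4, 39.0, 84.6]
tcp_rot: [-2.083, 2.349, -0.002]
wrist_force: [1.5, 1.1, 6.2]
gripper_width: 50.5
finger_force: 52.9
t: 5.15
eef_pos: [556.8, 38.9, 103.9]
tcp_rot: [-2.084, 2.351, -0.0]
wrist_force: [-0.3, 0.1, -2.4]
gripper_width: 51.0
finger_force: 52.4
```

```bash

python3 -m pendant '[[[0,0,0.2],[0,0,0]],[[0,0,0.3],[0,0,0]],[[0,0,0.3],[0,0,0]],[[0,0,0.3],[0,0,0]],[[0,0.1,0.1],[0,0,0]],[[0,0.2,0],[0,0,0]],[[0,0.3,0],[0,0,0]],[[0,0.4,0],[0,0,0]],[[0,0.5,0],[0,0,0]],[[0,0.5,0],[0,0,0]]]'
python3 -m pendant '[[[0,0.5,0],[0,0,0]],[[0,0.5,0],[0,0,0]],[[0,0.5,0],[0,0,0]],[[0,0.5,0],[0,0,0]],[[0,0.5,0],[0,0,0]],[[0,0.5,0],[0,0,0]],[[0,0.5,0],[0,0,0]],[[0,0.5,0],[0,0,0]],[[0,0.4,0],[0,0,0]],[[0,0.3,0],[0,0,0]]]'
python3 -m pendant '[[[0,0.2,0],[0,0,0]],[[0,0.1,0],[0,0,0]],[[0,0,-0.1],[0,0,0]],[[0,0,-0.3],[0,0,0]],[[0,0,-0.3],[0,0,0]],[[0,0,-0.3],[0,0,0]],[[0,0,-0.3],[0,0,0]],[[0,0,-0.2],[0,0,0]],[[0,0,-0.1],[0,0,0]],[[0,0,-0.05],[0,0,0]]]'
```

```text
t: 5.98
eef_pos: [556.1, 120.5, 150.2]
tcp_rot: [2.083, -2.35, -0.001]
wrist_force: [0.5, -0.0, -3.1]
gripper_width: 50.3
finger_force: 52.5
t: 6.82
eef_pos: [556.1, 309.0, 150.4]
tcp_rot: [2.085, -2.349, -0.0]
wrist_force: [0.0, -0.9, -3.3]
gripper_width: 50.8
finger_force: 52.4
t: 7.65
eef_pos: [556.7, 318.5, 84.7]
tcp_rot: [2.083, -2.35, 0.001]
wrist_force: [-0.2, -0.9, -2.3]
gripper_width: 50.8
finger_force: 52.5
```

```bash

python3 -m pendant '[[[0,0,-0.03],[0,0,0]],[[0,0,-0.02],[0,0,0]],[[0,0,0],[0,0,0]],[[0,0,0],[0,0,0]],[[0,0,0],[0,0,0]],[[0,0,0],[0,0,0]],[[0,0,0],[0,0,0]],[[0,0,0],[0,0,0]],[[0,0,0],[0,0,0]],[[0,0,0],[0,0,0]]]'
python3 -m pendant '[[[0,0,0],[0,0,0]],[[0,0,0],[0,0,0]],[[0,0,0],[0,0,0]],[[0,0,0],[0,0,0]],[[0,0,0],[0,0,0]],[[0,0,0],[0,0,0]],[[0,0,0],[0,0,0]],[[0,0,0.1],[0,0,0]],[[0,0,0.2],[0,0,0]],[[0,0,0.2],[0,0,0]]]' 1 50
python3 -m pendant '[[[0,0,0.3],[0,0,0]],[[0,0,0.4],[0,0,0]],[[0,0,0.4],[0,0,0]],[[0,0,0.4],[0,0,0]],[[0,0,0.2],[0,0,0]],[[0,-0.2,0],[0,0,0.8]],[[0,-0.4,0],[0,0,0.8]],[[-0.05,-0.6,0],[0,0,0.8]],[[-0.1,-0.7,0],[0,0,0.8]],[[-0.1,-0.7,0],[0,0,0.8]]]'
```

```text
t: 8.48
eef_pos: [557.0, 319.0, 84.6]
tcp_rot: [-2.083, 2.35, -0.001]
wrist_force: [-3.8, -2.8, 5.6]
gripper_width: 50.3
finger_force: 53.2
t: 9.32
eef_pos: [556.7, 318.8, 104.0]
tcp_rot: [2.084, -2.351, 0.0]
wrist_force: [-0.5, 1.2, 0.8]
gripper_width: 85.1
finger_force: 0.0
t: 10.15
eef_pos: [546.4, 214.1, 171.6]
tcp_rot: [-2.464, 1.948, -0.0]
wrist_force: [0.5, -0.9, -0.0]
gripper_width: 85.5
finger_force: 0.0
```

```bash

python3 -m pendant '[[[-0.08,-0.7,0],[0,0,1]],[[-0.08,-0.7,0],[0,0,1]],[[-0.08,-0.7,0],[0,0,1]],[[-0.08,-0.7,0],[0,0,1]],[[-0.08,-0.7,0],[0,0,1]],[[-0.08,-0.7,0],[0,0,1]],[[-0.08,-0.7,0],[0,0,1]],[[-0.08,-0.5,0],[0,0,1]],[[-0.08,-0.35,0],[0,0,1]],[[-0.08,-0.2,0],[0,0,1]]]'
python3 -m pendant '[[[0,0,0],[0,0,1]],[[0,0,0],[0,0,0]],[[0,0,0],[0,0,0]],[[0,0,0],[0,0,0]],[[0,0,0],[0,0,0]],[[0,0,0],[0,0,0]],[[0,0,0],[0,0,0]],[[0,0,0],[0,0,0]],[[0,0,0],[0,0,0]],[[0,0,0],[0,0,0]]]'
```

```text
t: 10.98
eef_pos: [514.5, -24.7, 172.1]
tcp_rot: [-3.056, 0.726, -0.001]
wrist_force: [-0.3, -0.9, -0.6]
gripper_width: 85.2
finger_force: 0.0
t: 11.82
eef_pos: [514.7, -23.0, 171.2]
tcp_rot: [3.084, -0.597, -0.0]
wrist_force: [0.5, -0.4, 0.9]
gripper_width: 85.6
finger_force: 0.0
```

```bash

python3 -m pendant '[[[0,0,-0.2],[0,0,0]],[[0,0,-0.4],[0,0,0]],[[0,0,-0.5],[0,0,0]],[[0,0,-0.5],[0,0,0]],[[0,0,-0.5],[0,0,0]],[[0,0,-0.3],[0,0,0]],[[0,0,-0.2],[0,0,0]],[[0,0,-0.1],[0,0,0]],[[0,0,0],[0,0,0]],[[0,0,0],[0,0,0]]]'
python3 -m pendant '[[[0,0,0],[0,0,0]],[[0,0,0],[0,0,0]],[[0,0,0],[0,0,0]],[[0,0,0],[0,0,0]],[[0,0,0],[0,0,0]],[[0,0,0],[0,0,0]],[[0,0,0],[0,0,0]],[[0,0,0],[0,0,0]],[[0,0,0],[0,0,0]],[[0,0,0],[0,0,0]]]' 0.4 40
python3 -m pendant '[[[0,0,0],[0,0,0]],[[0,0,0],[0,0,0]],[[0,0,0],[0,0,0]],[[0,0,0],[0,0,0]],[[0,0,0.05],[0,0,0]],[[0,0,0.1],[0,0,0]],[[0,0,0.1],[0,0,0]],[[0,0,0.1],[0,0,0]],[[0,0,0.1],[0,0,0]],[[0,0,0.05],[0,0,0]]]' 0 40
```

```text
t: 12.65
eef_pos: [515.2, -23.1, 64.1]
tcp_rot: [-3.084, 0.596, -0.002]
wrist_force: [0.7, 0.2, 0.1]
gripper_width: 85.5
finger_force: 0.0
t: 13.48
eef_pos: [515.4, -23.0, 64.2]
tcp_rot: [-3.084, 0.596, -0.003]
wrist_force: [0.8, 0.7, 4.9]
gripper_width: 49.1
finger_force: 42.1
t: 14.32
eef_pos: [514.8, -23.1, 83.9]
tcp_rot: [3.084, -0.597, 0.001]
wrist_force: [0.3, -0.3, -2.3]
gripper_width: 49.5
finger_force: 41.7
```

```bash

python3 -m pendant '[[[0,0,0.3],[0,0,0]],[[0,0,0.4],[0,0,0]],[[0,0,0.4],[0,0,0]],[[0,0,0.4],[0,0,0]],[[0,0.1,0.1],[0,0,0]],[[0,0.2,0],[0,0,0]],[[0,0.3,0],[0,0,0]],[[0,0.4,0],[0,0,0]],[[0,0.5,0],[0,0,0]],[[0,0.5,0],[0,0,0]]]'
python3 -m pendant '[[[-0.09,0.6,0],[0,0,0]],[[-0.09,0.6,0],[0,0,0]],[[-0.09,0.6,0],[0,0,0]],[[-0.09,0.6,0],[0,0,0]],[[-0.09,0.6,0],[0,0,0]],[[-0.09,0.6,0],[0,0,0]],[[-0.09,0.6,0],[0,0,0]],[[-0.09,0.6,0],[0,0,0]],[[-0.09,0.6,0],[0,0,0]],[[-0.09,0.6,0],[0,0,0]]]'
python3 -m pendant '[[[0,0.6,0],[0,0,0]],[[0,0.5,0],[0,0,0]],[[0,0.4,0],[0,0,0]],[[0,0.3,0],[0,0,0]],[[0,0.2,0],[0,0,0]],[[0,0.1,0],[0,0,0]],[[0,0,-0.1],[0,0,0]],[[0,0,-0.3],[0,0,0]],[[0,0,-0.4],[0,0,0]],[[0,0,-0.4],[0,0,0]]]'
python3 -m pendant '[[[0,0,-0.4],[0,0,0]],[[0,0,-0.3],[0,0,0]],[[0,0,-0.1],[0,0,0]],[[0,0,-0.05],[0,0,0]],[[0,0,-0.03],[0,0,0]],[[0,0,-0.02],[0,0,0]],[[0,0,0],[0,0,0]],[[0,0,0],[0,0,0]],[[0,0,0],[0,0,0]],[[0,0,0],[0,0,0]]]'
```

```text
t: 15.15
eef_pos: [513.9, 58.4, 145.7]
tcp_rot: [3.084, -0.597, -0.003]
wrist_force: [1.4, -0.6, -2.7]
gripper_width: 49.3
finger_force: 42.0
t: 15.98
eef_pos: [477.1, 298.7, 145.5]
tcp_rot: [3.083, -0.595, -0.003]
wrist_force: [0.7, 0.5, -3.1]
gripper_width: 49.0
finger_force: 42.0
t: 16.82
eef_pos: [478.7, 380.1, 98.1]
tcp_rot: [-3.084, 0.598, 0.0]
wrist_force: [-0.7, 0.2, -2.6]
gripper_width: 49.2
finger_force: 42.0
t: 17.65
eef_pos: [479.1, 381.1, 64.2]
tcp_rot: [-3.084, 0.596, -0.002]
wrist_force: [-0.1, -1.3, 2.9]
gripper_width: 49.2
finger_force: 42.4
```

```bash

python3 -m pendant '[[[0,0,0],[0,0,0]],[[0,0,0],[0,0,0]],[[0,0,0],[0,0,0]],[[0,0,0],[0,0,0]],[[0,0,0],[0,0,0]],[[0,0,0],[0,0,0]],[[0,0,0],[0,0,0]],[[0,0,0.1],[0,0,0]],[[0,0,0.2],[0,0,0]],[[0,0,0.3],[0,0,0]]]' 1 40
python3 -m pendant '[[[0,0,0.5],[0,0,0]],[[0,0,0.5],[0,0,0]],[[0,0,0.5],[0,0,0]],[[0,0,0.5],[0,0,0]],[[0,0,0.2],[0,0,0]],[[0,-0.2,0],[0,0,-0.8]],[[0,-0.4,0],[0,0,-0.8]],[[0,-0.6,0],[0,0,-0.8]],[[0,-0.7,0],[0,0,-0.8]],[[0,-0.7,0],[0,0,-0.8]]]'
python3 -m pendant '[[[0.2,-0.7,0],[0,0,-0.9]],[[0.2,-0.7,0],[0,0,-0.9]],[[0.2,-0.7,0],[0,0,-0.9]],[[0.2,-0.7,0],[0,0,-0.9]],[[0.2,-0.7,0],[0,0,-0.9]],[[0.2,-0.7,0],[0,0,-0.9]],[[0.2,-0.7,0],[0,0,-0.9]],[[0.2,-0.7,0],[0,0,-0.9]],[[0.2,-0.7,0],[0,0,-0.9]],[[0.2,-0.7,0],[0,0,-0.9]]]'
python3 -m pendant '[[[0.1,-0.7,0],[0,0,-0.6]],[[0.1,-0.5,0],[0,0,-0.6]],[[0,-0.4,0],[0,0,-0.6]],[[0,-0.2,0],[0,0,0]],[[0,-0.1,0],[0,0,0]],[[0,0,0],[0,0,0]],[[0,0,0],[0,0,0]],[[0,0,0],[0,0,0]],[[0,0,0],[0,0,0]],[[0,0,0],[0,0,0]]]'
python3 - <<'E'
from h import *
a=snap('scene','s2.png')[100:270,190:400,::-1];b=snap('top','t2.png')[140:290,120:360,::-1]
a=cv2.resize(a,(400,324));b=cv2.resize(b,(400,250))
cv2.imwrite('pics/c2.png',np.vstack([a,b]))
E
```

```text
t: 18.48
eef_pos: [478.4, 380.5, 87.2]
tcp_rot: [3.083, -0.596, -0.001]
wrist_force: [-0.0, 0.1, -0.2]
gripper_width: 85.3
finger_force: 0.0
t: 19.32
eef_pos: [478.5, 276.0, 175.4]
tcp_rot: [2.932, -1.127, -0.0]
wrist_force: [0.5, -0.5, 0.3]
gripper_width: 85.2
finger_force: 0.0
t: 20.15
eef_pos: [558.9, -4.5, 175.8]
tcp_rot: [-2.276, 2.164, -0.0]
wrist_force: [0.9, 0.1, 0.2]
gripper_width: 85.5
finger_force: 0.0
t: 20.98
eef_pos: [566.7, -78.4, 175.3]
tcp_rot: [-2.106, 2.331, 0.0]
wrist_force: [-0.4, 0.5, 0.1]
gripper_width: 85.5
finger_force: 0.0
```

View pics/c2.png

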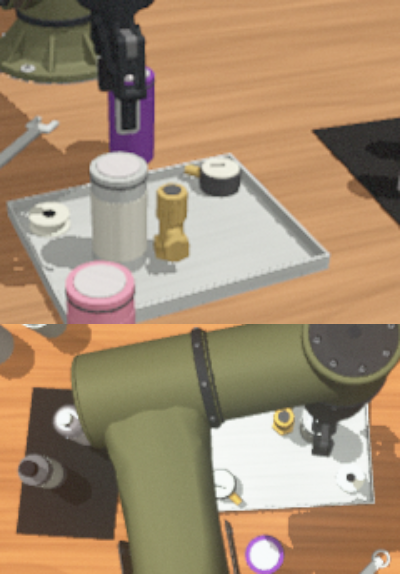

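Scene view: the tin stands at (120,210) under the gripper; both spray and bottle stand upright on the mat (top part, (68,420) and (40,470)).

```bash

python3 -m pendant '[[[0,-0.03,-0.2],[0,0,0]],[[0,0,-0.4],[0,0,0]],[[0,0,-0.5],[0,0,0]],[[0,0,-0.5],[0,0,0]],[[0,0,-0.5],[0,0,0]],[[0,0,-0.3],[0,0,0]],[[0,0,-0.2],[0,0,0]],[[0,0,0],[0,0,0]],[[0,0,0],[0,0,0]],[[0,0,0],[0,0,0]]]'
python3 -m pendant '[[[0,0,0],[0,0,0]],[[0,0,0],[0,0,0]],[[0,0,0],[0,0,0]],[[0,0,0],[0,0,0]],[[0,0,0],[0,0,0]],[[0,0,0],[0,0,0]],[[0,0,0],[0,0,0]],[[0,0,0],[0,0,0]],[[0,0,0],[0,0,0]],[[0,0,0],[0,0,0]]]' 0.5 60
python3 -m pendant '[[[0,0,0],[0,0,0]],[[0,0,0],[0,0,0]],[[0,0,0],[0,0,0]],[[0,0,0],[0,0,0]],[[0,0,0.05],[0,0,0]],[[0,0,0.1],[0,0,0]],[[0,0,0.1],[0,0,0]],[[0,0,0.1],[0,0,0]],[[0,0,0.1],[0,0,0]],[[0,0,0.05],[0,0,0]]]' 0 60
```

```text
t: 21.92
eef_pos: [567.5, -80.3, 72.7]
tcp_rot: [-2.104, 2.331, -0.002]
wrist_force: [0.1, -0.7, 1.2]
gripper_width: 85.2
finger_force: 0.0
t: 22.75
eef_pos: [567.6, -80.3, 72.7]
tcp_rot: [-2.104, 2.331, -0.003]
wrist_force: [0.8, -0.3, 5.5]
gripper_width: 58.7
finger_force: 64.2
t: 23.58
eef_pos: [566.8, -80.3, 91.8]
tcp_rot: [-2.104, 2.333, -0.0]
wrist_force: [0.2, 0.3, -1.9]
gripper_width: 59.2
finger_force: 64.7
```

```bash

python3 -m pendant '[[[0,0,0.3],[0,0,0]],[[0,0,0.4],[0,0,0]],[[0,0,0.4],[0,0,0]],[[0,0,0.4],[0,0,0]],[[0,0,0.4],[0,0,0]],[[0,0,0.4],[0,0,0]],[[0,0,0.2],[0,0,0]],[[-0.05,0.15,0],[0,0,0]],[[-0.1,0.3,0],[0,0,0]],[[-0.2,0.4,0],[0,0,0]]]'
python3 -m pendant '[[[-0.25,0.6,0],[0,0,0]],[[-0.25,0.6,0],[0,0,0]],[[-0.25,0.6,0],[0,0,0]],[[-0.25,0.6,0],[0,0,0]],[[-0.25,0.6,0],[0,0,0]],[[-0.25,0.6,0],[0,0,0]],[[-0.25,0.6,0],[0,0,0]],[[-0.25,0.6,0],[0,0,0]],[[-0.25,0.6,0],[0,0,0]],[[-0.25,0.6,0],[0,0,0]]]'
python3 -m pendant '[[[-0.25,0.6,0],[0,0,0]],[[-0.25,0.6,0],[0,0,0]],[[-0.25,0.6,0],[0,0,0]],[[-0.2,0.5,0],[0,0,0]],[[-0.15,0.4,0],[0,0,0]],[[-0.1,0.3,0],[0,0,0]],[[-0.1,0.2,0],[0,0,0]],[[-0.05,0.1,0],[0,0,0]],[[0,0,-0.2],[0,0,0]],[[0,0,-0.4],[0,0,0]]]'
python3 -m pendant '[[[0,0,-0.4],[0,0,0]],[[0,0,-0.4],[0,0,0]],[[0,0,-0.4],[0,0,0]],[[0,0,-0.4],[0,0,0]],[[0,0,-0.4],[0,0,0]],[[0,0,-0.2],[0,0,0]],[[0,0,-0.1],[0,0,0]],[[0,0,-0.05],[0,0,0]],[[0,0,-0.03],[0,0,0]],[[0,0,0],[0,0,0]]]'
```

```text
t: 24.42
eef_pos: [552.0, -45.7, 189.6]
tcp_rot: [2.102, -2.333, -0.003]
wrist_force: [0.0, 1.1, -2.8]
gripper_width: 58.8
finger_force: 65.1
t: 25.25
eef_pos: [450.8, 195.2, 189.8]
tcp_rot: [2.104, -2.33, -0.001]
wrist_force: [0.2, 0.9, -3.9]
gripper_width: 58.9
finger_force: 65.1
t: 26.08
eef_pos: [399.4, 326.0, 168.5]
tcp_rot: [-2.102, 2.33, 0.0]
wrist_force: [-0.2, 0.1, -2.7]
gripper_width: 59.0
finger_force: 65.1
t: 26.92
eef_pos: [399.1, 325.9, 72.9]
tcp_rot: [-2.103, 2.332, 0.0]
wrist_force: [0.4, -0.3, -3.1]
gripper_width: 58.9
finger_force: 65.2
```

```bash

python3 -m pendant '[[[0,0,-0.03],[0,0,0]],[[0,0,0],[0,0,0]],[[0,0,0],[0,0,0]],[[0,0,0],[0,0,0]],[[0,0,0],[0,0,0]],[[0,0,0],[0,0,0]],[[0,0,0],[0,0,0]],[[0,0,0],[0,0,0]],[[0,0,0],[0,0,0]],[[0,0,0],[0,0,0]]]'
python3 -m pendant '[[[0,0,0],[0,0,0]],[[0,0,0],[0,0,0]],[[0,0,0],[0,0,0]],[[0,0,0],[0,0,0]],[[0,0,0],[0,0,0]],[[0,0,0],[0,0,0]],[[0,0,0],[0,0,0]],[[0,0,0.1],[0,0,0]],[[0,0,0.2],[0,0,0]],[[0,0,0.3],[0,0,0]]]' 1 40
python3 -m pendant '[[[0,0,0.4],[0,0,0]],[[0,0,0.5],[0,0,0]],[[0,0,0.5],[0,0,0]],[[0,0,0.2],[0,0,0]],[[0.1,-0.2,0],[0,0,-0.8]],[[0.2,-0.4,0],[0,0,-0.8]],[[0.3,-0.6,0],[0,0,-0.8]],[[0.3,-0.7,0],[0,0,-0.8]],[[0.3,-0.7,0],[0,0,-0.8]],[[0.3,-0.7,0],[0,0,-0.8]]]'
python3 -m pendant '[[[0.3,-0.6,0],[0,0,-1]],[[0.3,-0.6,0],[0,0,-1]],[[0.3,-0.6,0],[0,0,-1]],[[0.3,-0.6,0],[0,0,-1]],[[0.3,-0.6,0],[0,0,-1]],[[0.3,-0.6,0],[0,0,-1]],[[0.3,-0.6,0],[0,0,-1]],[[0.3,-0.6,0],[0,0,-1]],[[0.25,-0.35,0],[0,0,-1]],[[0.2,-0.2,0],[0,0,-1]]]'
python3 -m pendant '[[[0,0,0],[0,0,-1]],[[0,0,0],[0,0,-1]],[[0,0,0],[0,0,0]],[[0,0,0],[0,0,0]],[[0,0,0],[0,0,0]],[[0,0,0],[0,0,0]],[[0,0,0],[0,0,0]],[[0,0,0],[0,0,0]],[[0,0,0],[0,0,0]],[[0,0,0],[0,0,0]]]'
```

```text
t: 27.75
eef_pos: [399.2, 326.3, 72.6]
tcp_rot: [-2.103, 2.331, 0.0]
wrist_force: [-2.5, -1.9, 7.0]
gripper_width: 58.9
finger_force: 65.3
t: 28.58
eef_pos: [398.4, 325.3, 94.9]
tcp_rot: [2.103, -2.331, 0.0]
wrist_force: [0.7, 0.5, -0.4]
gripper_width: 85.3
finger_force: 0.0
t: 29.42
eef_pos: [459.0, 192.6, 159.4]
tcp_rot: [-1.569, 2.721, 0.0]
wrist_force: [0.8, 0.6, -0.3]
gripper_width: 85.4
finger_force: 0.0
t: 30.25
eef_pos: [573.2, -22.3, 159.0]
tcp_rot: [0.267, -3.13, 0.0]
wrist_force: [0.2, -0.0, 1.0]
gripper_width: 85.4
finger_force: 0.0
t: 31.08
eef_pos: [572.7, -20.2, 158.9]
tcp_rot: [-0.004, 3.142, 0.0]
wrist_force: [0.1, 0.4, -0.0]
gripper_width: 85.3
finger_force: 0.0
```

```bash

python3 -m pendant '[[[0.03,-0.03,-0.2],[0,0,0]],[[0,0,-0.4],[0,0,0]],[[0,0,-0.5],[0,0,0]],[[0,0,-0.5],[0,0,0]],[[0,0,-0.5],[0,0,0]],[[0,0,-0.35],[0,0,0]],[[0,0,-0.2],[0,0,0]],[[0,0,-0.1],[0,0,0]],[[0,0,0],[0,0,0]],[[0,0,0],[0,0,0]]]'
python3 -m pendant '[[[0,0,0],[0,0,0]],[[0,0,0],[0,0,0]],[[0,0,0],[0,0,0]],[[0,0,0],[0,0,0]],[[0,0,0],[0,0,0]],[[0,0,0],[0,0,0]],[[0,0,0],[0,0,0]],[[0,0,0],[0,0,0]],[[0,0,0],[0,0,0]],[[0,0,0],[0,0,0]]]' 0.2 60
python3 -m pendant '[[[0,0,0],[0,0,0]],[[0,0,0],[0,0,0]],[[0,0,0],[0,0,0]],[[0,0,0],[0,0,0]],[[0,0,0.05],[0,0,0]],[[0,0,0.1],[0,0,0]],[[0,0,0.1],[0,0,0]],[[0,0,0.1],[0,0,0]],[[0,0,0.1],[0,0,0]],[[0,0,0.05],[0,0,0]]]' 0 60
python3 - <<'E'
from h import *
a=snap('scene','s3.png')[100:270,190:470,::-1];b=snap('top','t3.png')[140:290,120:450,::-1]
a=cv2.resize(a,(500,304));b=cv2.resize(b,(500,227))
cv2.imwrite('pics/c3.png',np.vstack([a,b]))
E
```

```text
t: 31.92
eef_pos: [574.4, -21.6, 49.6]
tcp_rot: [-0.003, 3.141, -0.0]
wrist_force: [0.6, -1.1, -0.2]
gripper_width: 85.0
finger_force: 0.0
t: 32.75
eef_pos: [574.2, -21.4, 49.4]
tcp_rot: [-0.003, 3.141, 0.0]
wrist_force: [-1.2, 1.1, 4.6]
gripper_width: 31.8
finger_force: 59.5
t: 33.58
eef_pos: [574.1, -21.5, 69.5]
tcp_rot: [-0.003, 3.141, 0.0]
wrist_force: [0.2, -0.8, -2.1]
gripper_width: 31.8
finger_force: 59.5
```

View pics/c3.png

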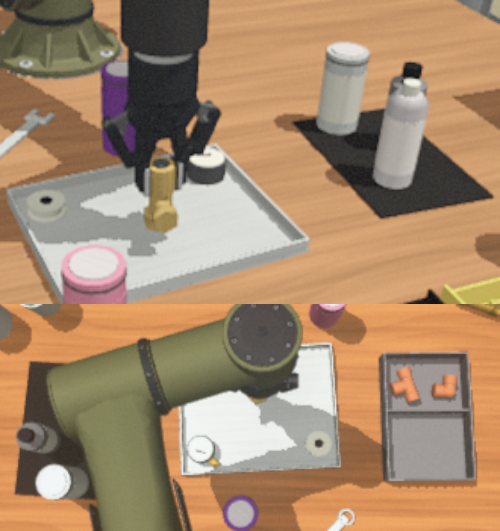

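Valve is held upright at (160,195); tin (343,90), bottle and spray stand on the mat. I check that the tin is fully on the mat.

```bash
python3 - <<'E'
from h import *
a=cv2.imread('pics/s3.png')[110:230,340:475];b=cv2.imread('pics/t3.png')[170:290,120:220]
a=cv2.resize(a,None,fx=3,fy=3,interpolation=cv2.INTER_CUBIC);b=cv2.resize(b,None,fx=3,fy=3,interpolation=cv2.INTER_CUBIC)
cv2.imwrite('pics/c4.png',np.hstack([a,b]))
E
```

```text
(no output)
```

View pics/c4.png

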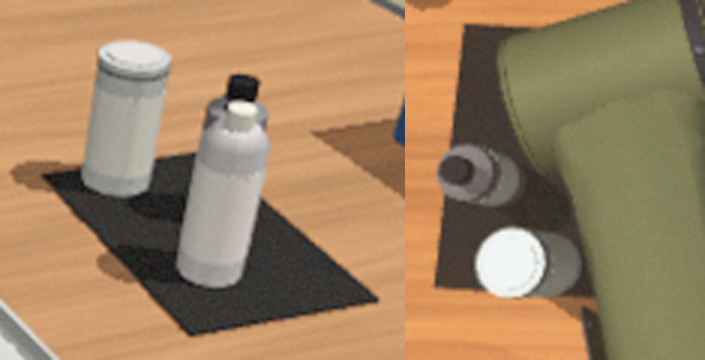

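The tin's base reaches the mat's near edge (right part, row ~295, may overhang slightly). I set the valve back down, shift the tin inward, and then carry on.

```bash

python3 -m pendant '[[[0,0,-0.1],[0,0,0]],[[0,0,-0.1],[0,0,0]],[[0,0,-0.1],[0,0,0]],[[0,0,-0.1],[0,0,0]],[[0,0,-0.05],[0,0,0]],[[0,0,-0.03],[0,0,0]],[[0,0,-0.02],[0,0,0]],[[0,0,0],[0,0,0]],[[0,0,0],[0,0,0]],[[0,0,0],[0,0,0]]]'
python3 -m pendant '[[[0,0,0],[0,0,0]],[[0,0,0],[0,0,0]],[[0,0,0],[0,0,0]],[[0,0,0],[0,0,0]],[[0,0,0],[0,0,0]],[[0,0,0],[0,0,0]],[[0,0,0],[0,0,0]],[[0,0,0.1],[0,0,0]],[[0,0,0.2],[0,0,0]],[[0,0,0.3],[0,0,0]]]' 1 60
python3 -m pendant '[[[0,0,0.4],[0,0,0]],[[0,0,0.5],[0,0,0]],[[0,0,0.5],[0,0,0]],[[0,0,0.5],[0,0,0]],[[-0.1,0.2,0],[0,0,0.8]],[[-0.2,0.4,0],[0,0,0.8]],[[-0.3,0.6,0],[0,0,0.8]],[[-0.3,0.7,0],[0,0,0.8]],[[-0.3,0.7,0],[0,0,0.8]],[[-0.3,0.7,0],[0,0,0.8]]]'
python3 -m pendant '[[[-0.3,0.6,0],[0,0,1]],[[-0.3,0.6,0],[0,0,1]],[[-0.3,0.6,0],[0,0,1]],[[-0.3,0.6,0],[0,0,1]],[[-0.3,0.6,0],[0,0,1]],[[-0.3,0.6,0],[0,0,1]],[[-0.3,0.6,0],[0,0,1]],[[-0.3,0.6,0],[0,0,1]],[[-0.25,0.35,0],[0,0,1]],[[-0.2,0.2,0],[0,0,1]]]'
python3 -m pendant '[[[0,0,0],[0,0,1]],[[0,0,0],[0,0,1]],[[0,0,0],[0,0,0]],[[0,0,0],[0,0,0]],[[0,0,0],[0,0,0]],[[0,0,0],[0,0,0]],[[0,0,0],[0,0,0]],[[0,0,0],[0,0,0]],[[0,0,0],[0,0,0]],[[0,0,0],[0,0,0]]]'
```

```text
t: 34.52
eef_pos: [574.0, -21.6, 49.5]
tcp_rot: [-0.003, 3.141, -0.0]
wrist_force: [-2.9, 0.6, 2.7]
gripper_width: 31.8
finger_force: 60.0
t: 35.35
eef_pos: [573.4, -21.6, 72.8]
tcp_rot: [0.003, -3.14, 0.0]
wrist_force: [-0.0, -0.3, -0.6]
gripper_width: 84.9
finger_force: 0.0
t: 36.18
eef_pos: [513.5, 111.5, 150.6]
tcp_rot: [-0.66, 3.069, 0.001]
wrist_force: [0.4, -0.1, -0.3]
gripper_width: 85.2
finger_force: 0.0
t: 37.02
eef_pos: [399.1, 326.2, 150.3]
tcp_rot: [-1.899, 2.5, 0.001]
wrist_force: [-0.4, 0.3, -0.5]
gripper_width: 85.5
finger_force: 0.0
t: 37.85
eef_pos: [399.9, 324.5, 148.8]
tcp_rot: [2.104, -2.333, -0.0]
wrist_force: [0.7, 0.0, 0.1]
gripper_width: 85.2
finger_force: 0.0
```

```bash

python3 -m pendant '[[[0,0.03,-0.1],[0,0,0]],[[0,0,-0.3],[0,0,0]],[[0,0,-0.5],[0,0,0]],[[0,0,-0.5],[0,0,0]],[[0,0,-0.3],[0,0,0]],[[0,0,-0.15],[0,0,0]],[[0,0,-0.05],[0,0,0]],[[0,0,0],[0,0,0]],[[0,0,0],[0,0,0]],[[0,0,0],[0,0,0]]]'
python3 -m pendant '[[[0,0,0],[0,0,0]],[[0,0,0],[0,0,0]],[[0,0,0],[0,0,0]],[[0,0,0],[0,0,0]],[[0,0,0],[0,0,0]],[[0,0,0],[0,0,0]],[[0,0,0],[0,0,0]],[[0,0,0],[0,0,0]],[[0,0,0],[0,0,0]],[[0,0,0],[0,0,0]]]' 0.5 60
python3 -m pendant '[[[0,0,0],[0,0,0]],[[0,0,0],[0,0,0]],[[0,0,0],[0,0,0]],[[0,0,0.1],[0,0,0]],[[0,0,0.2],[0,0,0]],[[0,0,0.1],[0,0,0]],[[0.1,-0.05,0],[0,0,0]],[[0.2,-0.15,0],[0,0,0]],[[0.2,-0.1,0],[0,0,0]],[[0.05,0,0],[0,0,0]]]' 0 60
python3 -m pendant '[[[0,0,0],[0,0,0]],[[0,0,-0.1],[0,0,0]],[[0,0,-0.15],[0,0,0]],[[0,0,-0.1],[0,0,0]],[[0,0,-0.03],[0,0,0]],[[0,0,-0.02],[0,0,0]],[[0,0,0],[0,0,0]],[[0,0,0],[0,0,0]],[[0,0,0],[0,0,0]],[[0,0,0],[0,0,0]]]'
```

```text
t: 38.68
eef_pos: [400.3, 326.2, 74.1]
tcp_rot: [-2.103, 2.331, 0.001]
wrist_force: [0.6, -0.5, 0.7]
gripper_width: 85.2
finger_force: 0.0
t: 39.52
eef_pos: [400.3, 326.1, 73.7]
tcp_rot: [-2.104, 2.331, -0.0]
wrist_force: [0.2, 0.1, 5.7]
gripper_width: 58.9
finger_force: 64.9
t: 40.35
eef_pos: [423.0, 312.5, 88.3]
tcp_rot: [2.102, -2.333, 0.001]
wrist_force: [-0.6, 0.4, -3.2]
gripper_width: 58.9
finger_force: 65.1
t: 41.18
eef_pos: [421.7, 313.7, 73.8]
tcp_rot: [-2.105, 2.332, -0.0]
wrist_force: [-3.8, -1.6, 6.3]
gripper_width: 59.1
finger_force: 65.7
```

```bash

python3 -m pendant '[[[0,0,0],[0,0,0]],[[0,0,0],[0,0,0]],[[0,0,0],[0,0,0]],[[0,0,0],[0,0,0]],[[0,0,0],[0,0,0]],[[0,0,0],[0,0,0]],[[0,0,0],[0,0,0]],[[0,0,0.1],[0,0,0]],[[0,0,0.2],[0,0,0]],[[0,0,0.3],[0,0,0]]]' 1 40
python3 -m pendant '[[[0,0,0.4],[0,0,0]],[[0,0,0.5],[0,0,0]],[[0,0,0.4],[0,0,0]],[[0,0,0.1],[0,0,0]],[[0.1,-0.2,0],[0,0,-0.8]],[[0.2,-0.4,0],[0,0,-0.8]],[[0.3,-0.6,0],[0,0,-0.8]],[[0.3,-0.7,0],[0,0,-0.8]],[[0.3,-0.7,0],[0,0,-0.8]],[[0.3,-0.7,0],[0,0,-0.8]]]'
python3 -m pendant '[[[0.25,-0.55,0],[0,0,-1]],[[0.25,-0.55,0],[0,0,-1]],[[0.25,-0.55,0],[0,0,-1]],[[0.25,-0.55,0],[0,0,-1]],[[0.25,-0.55,0],[0,0,-1]],[[0.25,-0.55,0],[0,0,-1]],[[0.25,-0.55,0],[0,0,-1]],[[0.25,-0.55,0],[0,0,-1]],[[0.2,-0.4,0],[0,0,-1]],[[0.1,-0.28,0],[0,0,-1]]]'
python3 -m pendant '[[[0,0,0],[0,0,-1]],[[0,0,0],[0,0,-1]],[[0,0,0],[0,0,0]],[[0,0,0],[0,0,0]],[[0,0,0],[0,0,0]],[[0,0,0],[0,0,0]],[[0,0,0],[0,0,0]],[[0,0,0],[0,0,0]],[[0,0,0],[0,0,0]],[[0,0,0],[0,0,0]]]'
```

```text
t: 42.02
eef_pos: [421.6, 313.3, 96.9]
tcp_rot: [2.103, -2.332, 0.0]
wrist_force: [-0.2, -0.1, 0.3]
gripper_width: 85.6
finger_force: 0.0
t: 42.85
eef_pos: [482.2, 180.6, 153.4]
tcp_rot: [-1.569, 2.721, 0.0]
wrist_force: [-0.0, 0.2, 0.3]
gripper_width: 85.5
finger_force: 0.0
t: 43.68
eef_pos: [574.5, -23.2, 153.0]
tcp_rot: [0.268, -3.13, 0.0]
wrist_force: [0.1, -0.6, -1.4]
gripper_width: 85.6
finger_force: 0.0
t: 44.52
eef_pos: [573.9, -21.4, 152.9]
tcp_rot: [0.004, -3.142, -0.0]
wrist_force: [0.5, -0.9, 0.3]
gripper_width: 85.3
finger_force: 0.0
```

```bash

python3 -m pendant '[[[0,0,-0.2],[0,0,0]],[[0,0,-0.4],[0,0,0]],[[0,0,-0.5],[0,0,0]],[[0,0,-0.5],[0,0,0]],[[0,0,-0.5],[0,0,0]],[[0,0,-0.3],[0,0,0]],[[0,0,-0.15],[0,0,0]],[[0,0,-0.05],[0,0,0]],[[0,0,0],[0,0,0]],[[0,0,0],[0,0,0]]]'
python3 -m pendant '[[[0,0,0],[0,0,0]],[[0,0,0],[0,0,0]],[[0,0,0],[0,0,0]],[[0,0,0],[0,0,0]],[[0,0,0],[0,0,0]],[[0,0,0],[0,0,0]],[[0,0,0],[0,0,0]],[[0,0,0],[0,0,0]],[[0,0,0],[0,0,0]],[[0,0,0],[0,0,0]]]' 0.2 60
python3 -m pendant '[[[0,0,0],[0,0,0]],[[0,0,0],[0,0,0]],[[0,0,0],[0,0,0]],[[0,0,0],[0,0,0]],[[0,0,0.05],[0,0,0]],[[0,0,0.1],[0,0,0]],[[0,0,0.1],[0,0,0]],[[0,0,0.1],[0,0,0]],[[0,0,0.1],[0,0,0]],[[0,0,0.05],[0,0,0]]]' 0 60
python3 -m pendant '[[[0,0,0.3],[0,0,0]],[[0,0,0.4],[0,0,0]],[[0,0,0.4],[0,0,0]],[[0,0,0.4],[0,0,0]],[[0,0,0.4],[0,0,0]],[[0,0,0.4],[0,0,0]],[[0,0,0.2],[0,0,0]],[[-0.05,-0.15,0],[0,0,0]],[[-0.1,-0.3,0],[0,0,0]],[[-0.15,-0.4,0],[0,0,0]]]'
python3 -m pendant '[[[-0.2,-0.6,0],[0,0,0]],[[-0.2,-0.6,0],[0,0,0]],[[-0.2,-0.6,0],[0,0,0]],[[-0.2,-0.6,0],[0,0,0]],[[-0.2,-0.6,0],[0,0,0]],[[-0.2,-0.6,0],[0,0,0]],[[-0.2,-0.6,0],[0,0,0]],[[-0.2,-0.6,0],[0,0,0]],[[-0.2,-0.6,0],[0,0,0]],[[-0.2,-0.6,0],[0,0,0]]]'
python3 -m pendant '[[[-0.1,-0.4,0],[0,0,0]],[[0,-0.35,0],[0,0,0]],[[0,-0.2,0],[0,0,0]],[[0,-0.1,0],[0,0,0]],[[0,0,0],[0,0,0]],[[0,0,0],[0,0,0]],[[0,0,0],[0,0,0]],[[0,0,-0.2],[0,0,0]],[[0,0,-0.2],[0,0,0]],[[0,0,-0.2],[0,0,0]]]'
python3 - <<'E'
from h import *
a=snap('scene','s5.png')[170:310,50:250,::-1];b=snap('top','t5.png')[150:270,350:450,::-1]
a=cv2.resize(a,(500,350));b=cv2.resize(b,(292,350))
cv2.imwrite('pics/c5.png',np.hstack([a,b]))
E
```

```text
t: 45.35
eef_pos: [574.6, -21.5, 50.1]
tcp_rot: [-0.003, 3.14, 0.0]
wrist_force: [-0.3, 0.1, 0.2]
gripper_width: 85.5
finger_force: 0.0
t: 46.18
eef_pos: [574.2, -21.4, 49.3]
tcp_rot: [-0.003, 3.141, 0.0]
wrist_force: [-0.1, 1.1, 4.2]
gripper_width: 31.8
finger_force: 59.5
t: 47.02
eef_pos: [574.1, -21.5, 69.5]
tcp_rot: [-0.003, 3.141, 0.0]
wrist_force: [0.3, 0.2, -1.9]
gripper_width: 31.9
finger_force: 59.5
t: 47.85
eef_pos: [561.1, -55.8, 167.4]
tcp_rot: [0.005, -3.139, -0.001]
wrist_force: [0.4, -0.1, -3.1]
gripper_width: 31.4
finger_force: 59.7
t: 48.68
eef_pos: [479.9, -297.1, 167.3]
tcp_rot: [0.002, -3.139, -0.002]
wrist_force: [-0.4, 0.5, -2.6]
gripper_width: 32.0
finger_force: 59.7
t: 49.52
eef_pos: [478.0, -336.9, 143.7]
tcp_rot: [0.004, -3.141, -0.001]
wrist_force: [0.6, -0.1, -2.7]
gripper_width: 31.9
finger_force: 59.8
```

View pics/c5.png

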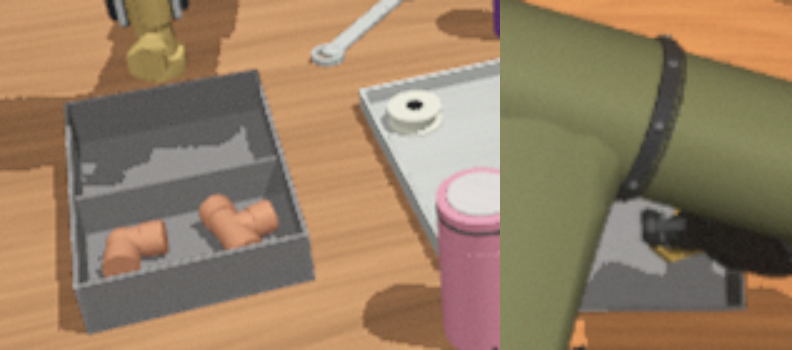

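The held valve hangs over the near bay (left part (155,50), right part (675,250)). Lower it.

```bash

python3 -m pendant '[[[0,0,-0.4],[0,0,0]],[[0,0,-0.4],[0,0,0]],[[0,0,-0.4],[0,0,0]],[[0,0,-0.4],[0,0,0]],[[0,0,-0.4],[0,0,0]],[[0,0,-0.2],[0,0,0]],[[0,0,-0.1],[0,0,0]],[[0,0,-0.05],[0,0,0]],[[0,0,-0.03],[0,0,0]],[[0,0,-0.02],[0,0,0]]]'
python3 -m pendant '[[[0,0,0],[0,0,0]],[[0,0,0],[0,0,0]],[[0,0,0],[0,0,0]],[[0,0,0],[0,0,0]],[[0,0,0],[0,0,0]],[[0,0,0],[0,0,0]],[[0,0,0],[0,0,0]],[[0,0,0],[0,0,0]],[[0,0,0],[0,0,0]],[[0,0,0],[0,0,0]]]'
```

```text
t: 50.45
eef_pos: [478.4, -337.8, 49.8]
tcp_rot: [-0.003, 3.14, -0.001]
wrist_force: [0.3, 0.3, -2.8]
gripper_width: 31.7
finger_force: 59.8
t: 51.28
eef_pos: [478.2, -337.6, 49.4]
tcp_rot: [-0.003, 3.141, -0.001]
wrist_force: [0.1, 0.9, 1.6]
gripper_width: 31.8
finger_force: 59.8
```

```bash

python3 -m pendant '[[[0,0,0],[0,0,0]],[[0,0,0],[0,0,0]],[[0,0,0],[0,0,0]],[[0,0,0],[0,0,0]],[[0,0,0],[0,0,0]],[[0,0,0],[0,0,0]],[[0,0,0],[0,0,0]],[[0,0,0.1],[0,0,0]],[[0,0,0.2],[0,0,0]],[[0,0,0.3],[0,0,0]]]' 1 40
python3 -m pendant '[[[0,0,0.4],[0,0,0]],[[0,0,0.5],[0,0,0]],[[0,0,0.5],[0,0,0]],[[0,0,0.5],[0,0,0]],[[0,0,0.25],[0,0,0]],[[0,0.2,0],[0,0,0.8]],[[0,0.4,0],[0,0,0.8]],[[0,0.6,0],[0,0,0.8]],[[0,0.8,0],[0,0,0.8]],[[0,0.8,0],[0,0,0.8]]]'
python3 -m pendant '[[[-0.1,0.9,0],[0,0,0.9]],[[-0.1,0.9,0],[0,0,0.9]],[[-0.1,0.9,0],[0,0,0.9]],[[-0.1,0.9,0],[0,0,0.9]],[[-0.1,0.9,0],[0,0,0.9]],[[-0.1,0.9,0],[0,0,0.9]],[[-0.1,0.9,0],[0,0,0.9]],[[-0.1,0.9,0],[0,0,0.9]],[[-0.1,0.9,0],[0,0,0.9]],[[-0.1,0.9,0],[0,0,0.9]]]'
python3 -m pendant '[[[-0.1,0.9,0],[0,0,0.8]],[[-0.1,0.9,0],[0,0,0.8]],[[-0.1,0.8,0],[0,0,0.8]],[[-0.1,0.7,0],[0,0,0.8]],[[0,0.5,0],[0,0,0.6]],[[0,0.35,0],[0,0,0]],[[0,0.2,0],[0,0,0]],[[0,0.1,0],[0,0,0]],[[0,0,0],[0,0,0]],[[0,0,0],[0,0,0]]]'
python3 - <<'E'
from h import *
a=snap('scene','s6.png')[100:290,60:480,::-1];b=snap('top','t6.png')[150:270,350:450,::-1]
a=cv2.resize(a,None,fx=1.9,fy=1.5)
a=cv2.resize(snap('scene','s6b.png')[100:290,60:480,::-1],None,fx=1.2,fy=1.2);b=cv2.resize(b,None,fx=1.9,fy=1.9)
cv2.imwrite('pics/c6.png',np.hstack([a,b]))
print(telemetry.sense()['eef_pos'])
E
```

```text
t: 52.12
eef_pos: [477.4, -337.3, 72.9]
tcp_rot: [0.003, -3.14, -0.001]
wrist_force: [-0.4, 0.1, -1.1]
gripper_width: 85.4
finger_force: 0.0
t: 52.95
eef_pos: [477.6, -224.8, 159.2]
tcp_rot: [-0.552, 3.093, 0.0]
wrist_force: [1.2, -0.5, -0.3]
gripper_width: 85.2
finger_force: 0.0
t: 53.78
eef_pos: [437.3, 136.3, 159.8]
tcp_rot: [-1.695, 2.643, 0.0]
wrist_force: [1.7, -0.2, 0.7]
gripper_width: 85.3
finger_force: 0.0
t: 54.62
eef_pos: [422.1, 311.8, 159.0]
tcp_rot: [2.103, -2.334, 0.0]
wrist_force: [0.6, -0.5, -0.0]
gripper_width: 85.7
finger_force: 0.0
[422.14922042 311.75535926 159.11787708]
```

View pics/c6.png

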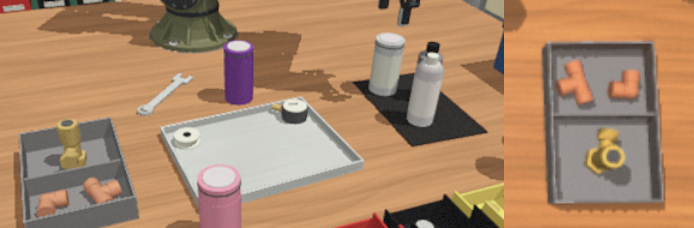

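The valve stands upright in the near bay ((70,145) left, (606,155) right); the other three stand on the mat. Now return the tin.

```bash

python3 -m pendant '[[[0,0.04,-0.1],[0,0,0]],[[0,0,-0.3],[0,0,0]],[[0,0,-0.5],[0,0,0]],[[0,0,-0.5],[0,0,0]],[[0,0,-0.4],[0,0,0]],[[0,0,-0.2],[0,0,0]],[[0,0,-0.1],[0,0,0]],[[0,0,-0.05],[0,0,0]],[[0,0,0],[0,0,0]],[[0,0,0],[0,0,0]]]'
python3 -m pendant '[[[0,0,0],[0,0,0]],[[0,0,0],[0,0,0]],[[0,0,0],[0,0,0]],[[0,0,0],[0,0,0]],[[0,0,0],[0,0,0]],[[0,0,0],[0,0,0]],[[0,0,0],[0,0,0]],[[0,0,0],[0,0,0]],[[0,0,0],[0,0,0]],[[0,0,0],[0,0,0]]]' 0.5 60
python3 -m pendant '[[[0,0,0],[0,0,0]],[[0,0,0],[0,0,0]],[[0,0,0],[0,0,0]],[[0,0,0],[0,0,0]],[[0,0,0.05],[0,0,0]],[[0,0,0.1],[0,0,0]],[[0,0,0.1],[0,0,0]],[[0,0,0.1],[0,0,0]],[[0,0,0.1],[0,0,0]],[[0,0,0.05],[0,0,0]]]' 0 60
python3 -m pendant '[[[0,0,0.3],[0,0,0]],[[0,0,0.4],[0,0,0]],[[0,0,0.4],[0,0,0]],[[0,0,0.4],[0,0,0]],[[0.05,-0.1,0],[0,0,0]],[[0.1,-0.3,0],[0,0,0]],[[0.2,-0.5,0],[0,0,0]],[[0.25,-0.6,0],[0,0,0]],[[0.25,-0.6,0],[0,0,0]],[[0.25,-0.6,0],[0,0,0]]]'
```

```text
t: 55.6
eef_pos: [422.3, 314.5, 73.8]
tcp_rot: [-2.103, 2.332, 0.0]
wrist_force: [-0.8, 0.3, 0.2]
gripper_width: 85.4
finger_force: 0.0
t: 56.43
eef_pos: [422.3, 314.6, 73.9]
tcp_rot: [-2.103, 2.331, 0.0]
wrist_force: [-0.3, 0.3, 6.1]
gripper_width: 58.7
finger_force: 65.2
t: 57.27
eef_pos: [422.0, 314.2, 93.5]
tcp_rot: [-2.104, 2.332, 0.0]
wrist_force: [0.8, 0.1, -3.1]
gripper_width: 58.9
finger_force: 64.9
t: 58.1
eef_pos: [465.7, 204.1, 151.6]
tcp_rot: [2.103, -2.331, -0.001]
wrist_force: [0.8, 0.5, -2.6]
gripper_width: 58.6
finger_force: 65.2
```

```bash

python3 -m pendant '[[[0.25,-0.6,0],[0,0,0]],[[0.25,-0.6,0],[0,0,0]],[[0.25,-0.6,0],[0,0,0]],[[0.25,-0.6,0],[0,0,0]],[[0.25,-0.6,0],[0,0,0]],[[0.25,-0.6,0],[0,0,0]],[[0.25,-0.6,0],[0,0,0]],[[0.25,-0.6,0],[0,0,0]],[[0.2,-0.6,0],[0,0,0]],[[0.15,-0.5,0],[0,0,0]]]'
python3 -m pendant '[[[0.1,-0.5,0],[0,0,0]],[[0.05,-0.35,0],[0,0,0]],[[0.03,-0.2,0],[0,0,0]],[[0,-0.15,0],[0,0,0]],[[0,-0.05,-0.1],[0,0,0]],[[0,0,-0.2],[0,0,0]],[[0,0,-0.4],[0,0,0]],[[0,0,-0.4],[0,0,0]],[[0,0,-0.3],[0,0,0]],[[0,0,-0.2],[0,0,0]]]'
python3 -m pendant '[[[0,0,-0.1],[0,0,0]],[[0,0,0],[0,0,0]],[[0,0,0],[0,0,0]],[[0,0,0],[0,0,0]],[[0,0,0],[0,0,0]],[[0,0,0],[0,0,0]],[[0,0,0],[0,0,0]],[[0,0,0],[0,0,0]],[[0,0,0],[0,0,0]],[[0,0,0],[0,0,0]]]'
python3 -c "
from h import *
print(telemetry.sense()['eef_pos'])"
```

```text
t: 58.93
eef_pos: [559.4, -32.4, 151.4]
tcp_rot: [2.102, -2.332, -0.002]
wrist_force: [0.7, 0.2, -3.8]
gripper_width: 58.8
finger_force: 65.2
t: 59.77
eef_pos: [566.1, -79.2, 86.4]
tcp_rot: [2.104, -2.33, -0.003]
wrist_force: [0.3, -0.2, -2.4]
gripper_width: 58.8
finger_force: 65.2
t: 60.6
eef_pos: [567.1, -79.9, 84.9]
tcp_rot: [2.104, -2.333, -0.0]
wrist_force: [0.4, 0.4, -2.8]
gripper_width: 58.4
finger_force: 65.2
[567.11546702 -79.92036265  84.88903229]
```

```bash

python3 -m pendant '[[[0,0,-0.1],[0,0,0]],[[0,0,-0.1],[0,0,0]],[[0,0,-0.05],[0,0,0]],[[0,0,-0.03],[0,0,0]],[[0,0,-0.02],[0,0,0]],[[0,0,0],[0,0,0]],[[0,0,0],[0,0,0]],[[0,0,0],[0,0,0]],[[0,0,0],[0,0,0]],[[0,0,0],[0,0,0]]]'
python3 -m pendant '[[[0,0,0],[0,0,0]],[[0,0,0],[0,0,0]],[[0,0,0],[0,0,0]],[[0,0,0],[0,0,0]],[[0,0,0],[0,0,0]],[[0,0,0],[0,0,0]],[[0,0,0],[0,0,0]],[[0,0,0.1],[0,0,0]],[[0,0,0.2],[0,0,0]],[[0,0,0.3],[0,0,0]]]' 1 40
```

```text
t: 61.43
eef_pos: [566.8, -80.0, 73.9]
tcp_rot: [2.104, -2.332, 0.0]
wrist_force: [-5.1, 1.0, 4.4]
gripper_width: 59.0
finger_force: 65.6
t: 62.27
eef_pos: [566.6, -80.0, 96.9]
tcp_rot: [2.103, -2.332, -0.002]
wrist_force: [0.8, -0.4, 0.2]
gripper_width: 85.4
finger_force: 0.0
```

```bash

python3 -m pendant '[[[0,0,0.4],[0,0,0]],[[0,0,0.5],[0,0,0]],[[0,0,0.5],[0,0,0]],[[0,0,0.4],[0,0,0]],[[0,0,0.2],[0,0,0]],[[0,0.2,0],[0,0,0.8]],[[0,0.4,0],[0,0,0.8]],[[-0.1,0.6,0],[0,0,0.8]],[[-0.1,0.7,0],[0,0,0.8]],[[-0.2,0.7,0],[0,0,0.8]]]'
python3 -m pendant '[[[-0.15,0.75,0],[0,0,0.9]],[[-0.15,0.75,0],[0,0,0.9]],[[-0.15,0.75,0],[0,0,0.9]],[[-0.15,0.75,0],[0,0,0.9]],[[-0.15,0.75,0],[0,0,0.9]],[[-0.15,0.75,0],[0,0,0.9]],[[-0.15,0.75,0],[0,0,0.9]],[[-0.15,0.75,0],[0,0,0.9]],[[-0.15,0.75,0],[0,0,0.9]],[[-0.15,0.75,0],[0,0,0.9]]]'
python3 -m pendant '[[[-0.15,0.6,0],[0,0,0.6]],[[-0.1,0.4,0],[0,0,0.6]],[[-0.04,0.25,0],[0,0,0.6]],[[0,0.13,0],[0,0,0]],[[0,0.05,0],[0,0,0]],[[0,0,0],[0,0,0]],[[0,0,0],[0,0,0]],[[0,0,0],[0,0,0]],[[0,0,0],[0,0,0]],[[0,0,0],[0,0,0]]]'
python3 -c "
from h import *
snap('scene','s7.png');print(telemetry.sense()['eef_pos'])"
```

```text
t: 63.1
eef_pos: [551.0, 24.9, 177.0]
tcp_rot: [2.48, -1.929, -0.0]
wrist_force: [-0.1, 0.2, -1.1]
gripper_width: 85.5
finger_force: 0.0
t: 63.93
eef_pos: [490.5, 325.6, 177.4]
tcp_rot: [-3.03, 0.83, -0.0]
wrist_force: [1.0, -0.8, -0.2]
gripper_width: 85.3
finger_force: 0.0
t: 64.77
eef_pos: [479.7, 380.8, 177.1]
tcp_rot: [-3.084, 0.598, -0.0]
wrist_force: [0.4, -0.1, 0.1]
gripper_width: 85.5
finger_force: 0.0
[479.64854415 380.9485131  177.02058294]
```

```bash

python3 -m pendant '[[[0,0,-0.2],[0,0,0]],[[0,0,-0.4],[0,0,0]],[[0,0,-0.5],[0,0,0]],[[0,0,-0.5],[0,0,0]],[[0,0,-0.5],[0,0,0]],[[0,0,-0.4],[0,0,0]],[[0,0,-0.2],[0,0,0]],[[0,0,-0.1],[0,0,0]],[[0,0,-0.02],[0,0,0]],[[0,0,0],[0,0,0]]]'
python3 -m pendant '[[[0,0,0],[0,0,0]],[[0,0,0],[0,0,0]],[[0,0,0],[0,0,0]],[[0,0,0],[0,0,0]],[[0,0,0],[0,0,0]],[[0,0,0],[0,0,0]],[[0,0,0],[0,0,0]],[[0,0,0],[0,0,0]],[[0,0,0],[0,0,0]],[[0,0,0],[0,0,0]]]' 0.4 40
python3 -m pendant '[[[0,0,0],[0,0,0]],[[0,0,0],[0,0,0]],[[0,0,0],[0,0,0]],[[0,0,0],[0,0,0]],[[0,0,0.05],[0,0,0]],[[0,0,0.1],[0,0,0]],[[0,0,0.1],[0,0,0]],[[0,0,0.1],[0,0,0]],[[0,0,0.1],[0,0,0]],[[0,0,0.05],[0,0,0]]]' 0 40
```

```text
t: 65.65
eef_pos: [479.8, 381.5, 64.8]
tcp_rot: [-3.084, 0.596, -0.001]
wrist_force: [0.8, 0.6, 0.3]
gripper_width: 85.6
finger_force: 0.0
t: 66.48
eef_pos: [479.9, 381.4, 65.1]
tcp_rot: [-3.084, 0.596, -0.002]
wrist_force: [-1.2, -2.0, 5.6]
gripper_width: 49.1
finger_force: 42.1
t: 67.32
eef_pos: [479.7, 381.5, 84.8]
tcp_rot: [-3.084, 0.596, -0.001]
wrist_force: [-0.2, 0.4, -1.9]
gripper_width: 49.2
finger_force: 41.8
```

```bash

python3 -m pendant '[[[0,0,0.3],[0,0,0]],[[0,0,0.4],[0,0,0]],[[0,0,0.4],[0,0,0]],[[0,0,0.4],[0,0,0]],[[0,-0.1,0.1],[0,0,0]],[[0,-0.2,0],[0,0,0]],[[0,-0.3,0],[0,0,0]],[[0,-0.4,0],[0,0,0]],[[0,-0.5,0],[0,0,0]],[[0,-0.5,0],[0,0,0]]]'
python3 -m pendant '[[[0.09,-0.6,0],[0,0,0]],[[0.09,-0.6,0],[0,0,0]],[[0.09,-0.6,0],[0,0,0]],[[0.09,-0.6,0],[0,0,0]],[[0.09,-0.6,0],[0,0,0]],[[0.09,-0.6,0],[0,0,0]],[[0.09,-0.6,0],[0,0,0]],[[0.09,-0.6,0],[0,0,0]],[[0.09,-0.6,0],[0,0,0]],[[0.09,-0.6,0],[0,0,0]]]'
python3 -m pendant '[[[0,-0.6,0],[0,0,0]],[[0,-0.5,0],[0,0,0]],[[0,-0.4,0],[0,0,0]],[[0,-0.3,0],[0,0,0]],[[0,-0.2,0],[0,0,0]],[[0,-0.1,0],[0,0,0]],[[0,0,-0.1],[0,0,0]],[[0,0,-0.3],[0,0,0]],[[0,0,-0.4],[0,0,0]],[[0,0,-0.4],[0,0,0]]]'
python3 -m pendant '[[[0,0,-0.3],[0,0,0]],[[0,0,-0.2],[0,0,0]],[[0,0,-0.1],[0,0,0]],[[0,0,0],[0,0,0]],[[0,0,0],[0,0,0]],[[0,0,0],[0,0,0]],[[0,0,0],[0,0,0]],[[0,0,0],[0,0,0]],[[0,0,0],[0,0,0]],[[0,0,0],[0,0,0]]]'
```

```text
t: 68.15
eef_pos: [478.7, 299.2, 146.3]
tcp_rot: [3.082, -0.596, -0.003]
wrist_force: [0.7, 0.1, -1.9]
gripper_width: 49.0
finger_force: 42.0
t: 68.98
eef_pos: [514.4, 59.0, 146.6]
tcp_rot: [3.083, -0.597, -0.003]
wrist_force: [0.3, -0.2, -2.0]
gripper_width: 49.3
finger_force: 42.0
t: 69.82
eef_pos: [515.3, -21.8, 98.5]
tcp_rot: [-3.084, 0.595, 0.0]
wrist_force: [0.7, 0.4, -2.9]
gripper_width: 49.1
finger_force: 42.0
t: 70.65
eef_pos: [515.6, -22.7, 76.3]
tcp_rot: [-3.084, 0.597, -0.001]
wrist_force: [-0.4, 0.1, -4.0]
gripper_width: 49.1
finger_force: 42.0
```

```bash

python3 -m pendant '[[[0,0,-0.1],[0,0,0]],[[0,0,-0.1],[0,0,0]],[[0,0,-0.05],[0,0,0]],[[0,0,-0.03],[0,0,0]],[[0,0,-0.02],[0,0,0]],[[0,0,0],[0,0,0]],[[0,0,0],[0,0,0]],[[0,0,0],[0,0,0]],[[0,0,0],[0,0,0]],[[0,0,0],[0,0,0]]]'
python3 -m pendant '[[[0,0,0],[0,0,0]],[[0,0,0],[0,0,0]],[[0,0,0],[0,0,0]],[[0,0,0],[0,0,0]],[[0,0,0],[0,0,0]],[[0,0,0],[0,0,0]],[[0,0,0],[0,0,0]],[[0,0,0.1],[0,0,0]],[[0,0,0.2],[0,0,0]],[[0,0,0.3],[0,0,0]]]' 1 40
python3 -m pendant '[[[0,0,0.5],[0,0,0]],[[0,0,0.5],[0,0,0]],[[0,0,0.5],[0,0,0]],[[0,0,0.5],[0,0,0]],[[0,0,0.2],[0,0,0]],[[0.02,0.2,0],[0,0,-0.8]],[[0.05,0.4,0],[0,0,-0.8]],[[0.06,0.6,0],[0,0,-0.8]],[[0.1,0.7,0],[0,0,-0.8]],[[0.1,0.7,0],[0,0,-0.8]]]'
python3 -m pendant '[[[0.07,0.7,0],[0,0,-1]],[[0.07,0.7,0],[0,0,-1]],[[0.07,0.7,0],[0,0,-1]],[[0.07,0.7,0],[0,0,-1]],[[0.07,0.7,0],[0,0,-1]],[[0.07,0.7,0],[0,0,-1]],[[0.07,0.7,0],[0,0,-1]],[[0.07,0.5,0],[0,0,-1]],[[0.07,0.3,0],[0,0,-1]],[[0.07,0.2,0],[0,0,-1]]]'
python3 -m pendant '[[[0,0.05,0],[0,0,-1]],[[0,0,0],[0,0,0]],[[0,0,0],[0,0,0]],[[0,0,0],[0,0,0]],[[0,0,0],[0,0,0]],[[0,0,0],[0,0,0]],[[0,0,0],[0,0,0]],[[0,0,0],[0,0,0]],[[0,0,0],[0,0,0]],[[0,0,0],[0,0,0]]]'
```

```text
t: 71.48
eef_pos: [515.6, -22.9, 65.2]
tcp_rot: [3.084, -0.596, 0.001]
wrist_force: [-4.1, 0.4, 4.9]
gripper_width: 49.3
finger_force: 42.7
t: 72.32
eef_pos: [515.0, -22.8, 88.1]
tcp_rot: [3.084, -0.596, -0.002]
wrist_force: [-0.2, 0.0, -0.6]
gripper_width: 85.6
finger_force: 0.0
t: 73.15
eef_pos: [528.7, 82.2, 176.6]
tcp_rot: [-2.931, 1.129, -0.001]
wrist_force: [-0.1, -0.3, -0.2]
gripper_width: 85.0
finger_force: 0.0
t: 73.98
eef_pos: [556.5, 318.9, 175.7]
tcp_rot: [2.181, -2.26, -0.0]
wrist_force: [0.3, -0.4, 0.5]
gripper_width: 85.5
finger_force: 0.0
t: 74.82
eef_pos: [556.7, 319.3, 176.1]
tcp_rot: [2.084, -2.351, -0.0]
wrist_force: [0.3, -0.1, 0.0]
gripper_width: 85.7
finger_force: 0.0
```

Down to 84.6 (‑2.28), close, small lift.

```bash

python3 -m pendant '[[[0,0,-0.2],[0,0,0]],[[0,0,-0.4],[0,0,0]],[[0,0,-0.5],[0,0,0]],[[0,0,-0.5],[0,0,0]],[[0,0,-0.4],[0,0,0]],[[0,0,-0.2],[0,0,0]],[[0,0,-0.08],[0,0,0]],[[0,0,0],[0,0,0]],[[0,0,0],[0,0,0]],[[0,0,0],[0,0,0]]]'
python3 -m pendant '[[[0,0,0],[0,0,0]],[[0,0,0],[0,0,0]],[[0,0,0],[0,0,0]],[[0,0,0],[0,0,0]],[[0,0,0],[0,0,0]],[[0,0,0],[0,0,0]],[[0,0,0],[0,0,0]],[[0,0,0],[0,0,0]],[[0,0,0],[0,0,0]],[[0,0,0],[0,0,0]]]' 0.4 50
python3 -m pendant '[[[0,0,0],[0,0,0]],[[0,0,0],[0,0,0]],[[0,0,0],[0,0,0]],[[0,0,0],[0,0,0]],[[0,0,0.05],[0,0,0]],[[0,0,0.1],[0,0,0]],[[0,0,0.1],[0,0,0]],[[0,0,0.1],[0,0,0]],[[0,0,0.1],[0,0,0]],[[0,0,0.05],[0,0,0]]]' 0 50
```

```text
t: 75.65
eef_pos: [557.3, 319.7, 86.4]
tcp_rot: [-2.083, 2.349, -0.0]
wrist_force: [0.4, 0.6, 0.1]
gripper_width: 85.2
finger_force: 0.0
t: 76.48
eef_pos: [557.2, 319.5, 85.7]
tcp_rot: [-2.083, 2.35, -0.001]
wrist_force: [0.5, 1.1, 5.6]
gripper_width: 50.7
finger_force: 53.0
t: 77.32
eef_pos: [556.8, 319.4, 105.5]
tcp_rot: [-2.084, 2.351, 0.0]
wrist_force: [0.7, 0.2, -3.1]
gripper_width: 50.8
finger_force: 52.3
```

```bash

python3 -m pendant '[[[0,0,0.2],[0,0,0]],[[0,0,0.3],[0,0,0]],[[0,0,0.3],[0,0,0]],[[0,0,0.3],[0,0,0]],[[0,-0.1,0.1],[0,0,0]],[[0,-0.2,0],[0,0,0]],[[0,-0.3,0],[0,0,0]],[[0,-0.4,0],[0,0,0]],[[0,-0.5,0],[0,0,0]],[[0,-0.5,0],[0,0,0]]]'
python3 -m pendant '[[[0,-0.5,0],[0,0,0]],[[0,-0.5,0],[0,0,0]],[[0,-0.5,0],[0,0,0]],[[0,-0.5,0],[0,0,0]],[[0,-0.5,0],[0,0,0]],[[0,-0.5,0],[0,0,0]],[[0,-0.5,0],[0,0,0]],[[0,-0.5,0],[0,0,0]],[[0,-0.4,0],[0,0,0]],[[0,-0.3,0],[0,0,0]]]'
python3 -m pendant '[[[0,-0.2,0],[0,0,0]],[[0,-0.1,0],[0,0,0]],[[0,0,-0.1],[0,0,0]],[[0,0,-0.3],[0,0,0]],[[0,0,-0.4],[0,0,0]],[[0,0,-0.3],[0,0,0]],[[0,0,-0.2],[0,0,0]],[[0,0,-0.1],[0,0,0]],[[0,0,0],[0,0,0]],[[0,0,0],[0,0,0]]]'
python3 -m pendant '[[[0,0,0],[0,0,0]],[[0,0,0],[0,0,0]],[[0,0,0],[0,0,0]],[[0,0,0],[0,0,0]],[[0,0,0],[0,0,0]],[[0,0,0],[0,0,0]],[[0,0,0],[0,0,0]],[[0,0,0],[0,0,0]],[[0,0,0],[0,0,0]],[[0,0,0],[0,0,0]]]'
```

```text
t: 78.15
eef_pos: [556.3, 236.8, 152.1]
tcp_rot: [2.083, -2.35, 0.0]
wrist_force: [0.5, -0.7, -2.1]
gripper_width: 50.9
finger_force: 52.4
t: 78.98
eef_pos: [555.9, 48.3, 152.6]
tcp_rot: [2.081, -2.352, -0.0]
wrist_force: [0.3, -0.2, -3.1]
gripper_width: 50.6
finger_force: 52.5
t: 79.82
eef_pos: [556.9, 39.4, 97.1]
tcp_rot: [2.084, -2.35, 0.001]
wrist_force: [1.4, -0.1, -3.9]
gripper_width: 50.8
finger_force: 52.5
t: 80.65
eef_pos: [556.7, 39.3, 96.8]
tcp_rot: [2.084, -2.351, -0.0]
wrist_force: [0.2, 0.2, -3.0]
gripper_width: 50.8
finger_force: 52.5
```

```bash

python3 -m pendant '[[[0,0,-0.1],[0,0,0]],[[0,0,-0.1],[0,0,0]],[[0,0,-0.05],[0,0,0]],[[0,0,-0.03],[0,0,0]],[[0,0,-0.02],[0,0,0]],[[0,0,0],[0,0,0]],[[0,0,0],[0,0,0]],[[0,0,0],[0,0,0]],[[0,0,0],[0,0,0]],[[0,0,0],[0,0,0]]]'
python3 -m pendant '[[[0,0,0],[0,0,0]],[[0,0,0],[0,0,0]],[[0,0,0],[0,0,0]],[[0,0,0],[0,0,0]],[[0,0,0],[0,0,0]],[[0,0,0],[0,0,0]],[[0,0,0],[0,0,0]],[[0,0,0.1],[0,0,0]],[[0,0,0.2],[0,0,0]],[[0,0,0.3],[0,0,0]]]' 1 40
python3 -m pendant '[[[0,0,0.5],[0,0,0]],[[0,0,0.5],[0,0,0]],[[0,0,0.5],[0,0,0]],[[0,0,0.5],[0,0,0]],[[0,0,0.5],[0,0,0]],[[-0.1,0.2,0],[0,0,0]],[[-0.2,0.4,0],[0,0,0]],[[-0.4,0.6,0],[0,0,0.5]],[[-0.4,0.6,0],[0,0,0.5]],[[-0.4,0.6,0],[0,0,0.5]]]'
python3 -m pendant '[[[-0.5,0.7,0],[0,0,0.5]],[[-0.5,0.7,0],[0,0,0.5]],[[-0.5,0.7,0],[0,0,0.5]],[[-0.5,0.7,0],[0,0,0.5]],[[-0.5,0.7,0],[0,0,0.5]],[[-0.5,0.7,0],[0,0,0.5]],[[-0.5,0.7,0],[0,0,0.5]],[[-0.5,0.7,0],[0,0,0.5]],[[-0.5,0.7,0],[0,0,0.5]],[[-0.3,0.4,0],[0,0,0.5]]]'
python3 -m pendant '[[[-0.3,0.5,0],[0,0,0.5]],[[-0.3,0.5,0],[0,0,0.5]],[[-0.3,0.5,0],[0,0,0.5]],[[-0.2,0.3,0],[0,0,0.5]],[[0,0,0],[0,0,0]],[[0,0,0],[0,0,0]],[[0,0,0],[0,0,0]],[[0,0,0],[0,0,0]],[[0,0,0],[0,0,0]],[[0,0,0],[0,0,0]]]'
python3 - <<'E'
from h import *
a=cv2.imread('pics/top0.png')[160:260,230:350];b=snap('top','t8.png')[160:260,230:350,::-1]
c=cv2.imread('pics/scene0.png')[150:270,190:360];d=snap('scene','s8.png')[150:270,190:360,::-1]
f=lambda i:cv2.resize(i,(396,290),interpolation=cv2.INTER_CUBIC)
cv2.imwrite('pics/c8.png',np.vstack([np.hstack([f(a),f(b)]),np.hstack([f(c),f(d)])]))
E
```

```text
t: 81.48
eef_pos: [556.5, 39.2, 85.7]
tcp_rot: [2.084, -2.35, 0.0]
wrist_force: [-5.2, -1.3, 6.0]
gripper_width: 51.0
finger_force: 53.2
t: 82.32
eef_pos: [556.2, 39.2, 108.8]
tcp_rot: [2.083, -2.35, -0.001]
wrist_force: [0.2, 0.2, 0.7]
gripper_width: 85.6
finger_force: 0.0
t: 83.15
eef_pos: [496.1, 136.0, 209.9]
tcp_rot: [-2.234, 2.207, -0.001]
wrist_force: [0.3, -0.2, -0.2]
gripper_width: 85.4
finger_force: 0.0
t: 83.98
eef_pos: [302.7, 405.5, 209.8]
tcp_rot: [-2.661, 1.668, 0.001]
wrist_force: [-0.0, 0.2, 0.1]
gripper_width: 85.2
finger_force: 0.0
t: 84.82
eef_pos: [261.2, 474.9, 209.2]
tcp_rot: [-2.793, 1.437, 0.0]
wrist_force: [-0.6, 0.8, 0.1]
gripper_width: 85.2
finger_force: 0.0
```

View pics/c8.png

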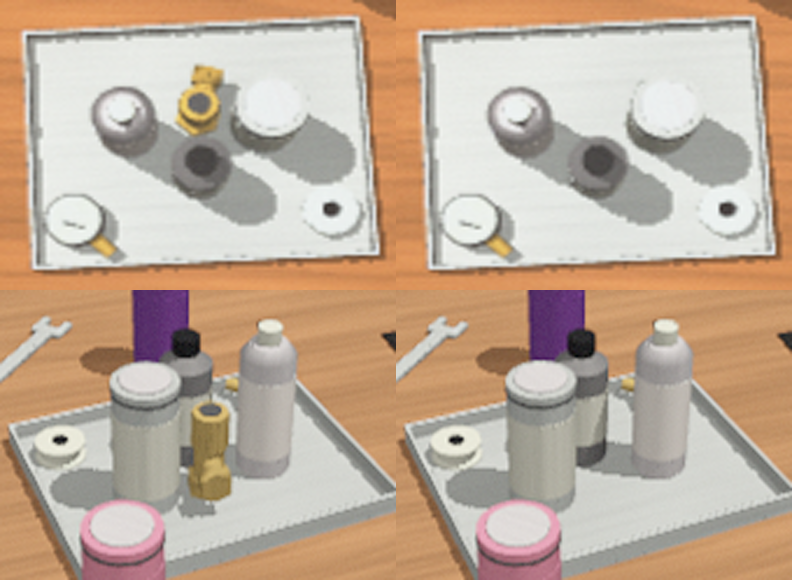

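Before (left) and after (right) match to within about a pixel: spray (123,118)/(518,118), tin (271,108)/(667,108), bottle (200,162)/(597,162). All three are upright, and the gauge and reel haven't moved. Handing in.

```bash
python3 -c "
from h import *
print(r.finish_job())"
```

```text
the job is handed in; nothing more can be done
None
```

The valve stands upright in the empty bay of the job tray; the spray can, tin and bottle are back upright on their first spots (within about a pixel in the before/after pictures), the gauge and copper fittings were left alone, and the job was handed in at about 85 s.

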